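# Re-index the urn on its finishing stand

## Robot

A 6-joint arm with a two-finger parallel gripper is mounted at the origin on the work surface. World frame = base frame: x ahead of the robot, y to its left, z up, the work surface at z = 0. Lengths are in m, angles in rad, forces in N, time in s.
With the tool pointing down it reaches from about 0.275 to 0.825 m from the base axis. Payload 5.2 kg.
Tool frame: the origin (TCP) lies on the centre line of the jaws, within the pads' length; the fingertips stand 11 mm ahead of it and the grasp point (between the pads) lies 8 mm behind it; y points along the fingers, z is the direction in which the jaws open and shut, and the axes are right-handed (so a half turn about y gives the same grasp; the last joint's range is limited). The gripper opens to 93 mm and grips with 3 to 60 N. Pads are 15 mm wide; open, the fingers measure 128 mm over their backs; the gripper's body (75 mm by 188 mm) begins 65 mm behind the grasp point.
Start: joints at [1.038, 0.259, 1.535, -0, 1.348, -0.203], TCP at [0.178, 0.52, 0.193] pointing down, gripper open.
Joint ranges: [-3.14, 3.14], [-0.91, 2.08], [0.19, 2.58], [-1.22, 4.36], [0.22, 2.71], [-3.12, 3.12]. Speed limits (rad/s): [2.57, 2.57, 3.14, 3.14, 3.14, 3.14].

## Interface

Orientations are given as a rotation vector (axis times angle).
In Python, from rig import * gives the robot as it stands.
- The arm moves only by the shell command python3 -m jog 'ROWS' [OPENING] [FORCE]. ROWS is JSON, a list that holds one entry, the list of rows, each a list of 4 numbers: the shift along the world's x, y, z in m, then the turn about the world's z in degrees. A call has 1 to 8 rows; each row is the pose to reach, as a shift and turn from the pose commanded when the call began; what a row does not reach only later rows make up. A row lasts 1/8 s, in which the tool goes at most 62.5 mm and 10.7 degrees, less where a joint would pass 70% of its speed; a pose out of reach is approached as far as the arm can. A call with a gripper value outside its range is refused whole. OPENING is the closure, from 0 (fully open) to 1 (shut), set as the call begins (- or left out, the last holds). The fingers move at their own pace and stop on an object; FORCE is the grip in N (left out, the last holds). Time passes only in rows, so rows that repeat a pose let the fingers close. It gives the time, the measured TCP pose, the force and the opening at its end, in the units of the state.
- sense(): the state, without advancing time (a new reading comes with each control period).
- get_image(name): name is "side" or "top" or "wrist"; returns the picture (384x512x3 uint8, blue, green, red); there is no depth.
- calibration(name): a dict with "intrinsics" (3x3 intrinsics, pixels), "dist_coeffs" ([k1, k2, p1, p2, k3] as OpenCV has them; the pictures are not rectified), "xyz" and "orientation" of the camera in the world. Camera axes: x right, y down, z forward; pixel columns grow to the right and rows downward; lengths in m; the calibration is good to about 2 mm. A picture is of the moment at which its call begins: read the wrist's pose just before it. calibration takes no time and is no camera call; for the wrist camera it gives the pose at the moment of the call.
- job_done(): hands the job in, once; it reports no verdict.
The state is a dict: "time_s": time; "joint_positions": joint angles; "qd": joint speeds; "joint_torque": joint torques, N m; "position": TCP position; "ee_rot": TCP orientation; "contact_force": force on the tool from outside, world axes, zero at the start; "wrist_torque": the same for the moment, N m; "grip_width": finger opening in m.
Only numpy, scipy, OpenCV 4.12 (cv2) and the standard library are available. Lean on these libraries where they do the work, as an engineer would, in place of code of your own. Each camera call takes 0.05 s, during which the arm holds its last target.

## Task

The freshly painted urn on the finishing stand has to face its next position. Pull the detent pin up out of the fixed block, turn the turntable until its lug stands over the block on the other index arm, and push the pin through both until it clicks fully home there, then let go. Never press or pull the pin hard (stay below about 25 N; feel for the hole instead), do not touch the urn, and leave everything else on the bench alone.

Things in the scene. Friction and masses are not known exactly. Their poses are not given: they have to be found in the camera images.
- stand: finishing stand, fixed to the bench; origin on the turntable's vertical axis at bench height, z up. Green foot (radius 68 mm), aluminium turntable (disc radius 72 mm, top 62 mm up) with one lug. Under it two dark flat arms lead out, each to a steel block with one vertical hole 150 mm from the axis. Arm B is clamped 0.75 to 1.25 rad counter-clockwise (from above) of block A
- hole_a (a point): centre of the hole of the fixed block A at its top face, 44 mm above the bench; block 44 x 44 mm. The pin starts home in it. Both blocks have the same height, hole (1 mm wider than the shank) and four hidden spring balls, 20 mm above the bench, that snap into the pin's groove
- pin_grip (a point): detent pin, steel, round, upright, 92 mm long, 0.14 to 0.22 kg. This point: on its axis in the dark head (20 mm in diameter, 40 mm high, lowest 5 mm a 22 mm collar), 15 mm below the top, 25 mm above the shoulder that rests on the lug's top when home, 77 mm above the tip; z up along the pin. Home in either block it stands 87 mm above the bench
- pin_tip (a point): centre of the pin's lower end. Shank 12 mm in diameter, 52 mm long, end chamfered to 10 mm over 1.5 mm, groove 10 mm above the end. Home, the tip is 10 mm above the bench. Passing the spring balls, out or in, takes about 10 to 17 N out, 5 to 10 N in. Lifted 34 mm the tip clears the block, at 52 mm it leaves the lug: in between, the pin can swing the turntable along. It may also be drawn right out
- turntable (a joint): turntable angle, rad: 0 at the start (lug over block A), growing counter-clockwise seen from above; range -0.25 to 1.6. Turns with about 0.1 N m of friction and stays where it is left
- lug_hole (a point): centre of the lug's vertical through hole (1.5 mm wider than the shank) at the lug's top face, 62 mm above the bench, 150 mm from the axis. Lug 14 mm thick, 44 mm wide, reaching 174 mm from the axis; turns with the turntable
- mark_b (a point): mark on arm B, 150 mm from the axis on its centre line, at the height of block B's top (44 mm). Block B is locked in a slot along the arc: its hole is also 150 mm from the axis, but up to 11 mm to either side of this mark along the arc, and its true place must be felt with the tip or seen. The tip enters under light pressure when within about 1 mm
- urn: plaster urn, 109 mm high and at most 88 mm in diameter, fixed on the middle of the turntable (its top 171 mm above the bench), paint still wet; origin at the centre of its underside
- cast_dome_mid (a point): small plaster dome, loose, 60 mm wide, 31 mm high; its centre
- cast_bell_mid (a point): small plaster bell, loose, 68 mm wide, 80 mm high; its centre
- can_blue_mid (a point): paint can with a blue label, loose, 76 mm wide, 95 mm high; its centre
- can_white_mid (a point): larger paint can with a white label, loose, 100 mm wide, 120 mm high; its centre
- jar_mid (a point): jar with a white lid, loose, 60 mm wide, 100 mm high; its centre
- bowl_mid (a point): blue plastic bowl, loose, 110 mm wide, 50 mm high; its centre
- brush_grip (a point): paint brush lying on the bench, loose, 190 mm long; its handle
- scraper_grip (a point): scraper lying on the bench, loose, 200 mm long; its handle

How it is judged:
On the way, in this order (a step that is already met when the one before it is completed fails the run):
1. the pin is pulled clear of block A: lifted at least 35 mm (z of pin_grip in the frame of stand above 0.122 m), for 0.1 s.
2. the lug stands over block B: its hole within 15 mm of the mark on arm B (horizontal distance between lug_hole and mark_b below 0.015 m), for 0.1 s.
At the end, for the whole second after the job is handed in: the pin stands upright (within 0.08 rad) through the lug and block B, home past the detent: its grip point within 2.5 mm of 87 mm above the bench, within 16 mm of the mark on arm B and within 6 mm of the lug's hole axis; the turntable is at rest (z of pin_grip in the frame of stand between 0.084 and 0.0895 m and horizontal distance between pin_grip and mark_b below 0.016 m and horizontal distance between pin_grip and lug_hole below 0.006 m and angle between pin_grip's own z axis and vertical below 0.08 rad and velocity of joint turntable between -0.02 and 0.02 rad/s); the robot touches nothing.
It fails at once if the pin presses or jams on the stand with more than 55 N, all its contacts added up (the spring balls alone squeeze it with up to about 25 N) (contact force between pin and stand above 55 N).
It fails at once if the wet urn is touched (contact force between urn and the arm above 0.3 N or contact force between urn and the fingers above 0.3 N or contact force between urn and anything else above 0.3 N).
It fails at once if a bystander is moved by more than 15 mm (distance of any of cast_dome_mid, cast_bell_mid, can_blue_mid, can_white_mid, jar_mid, bowl_mid, brush_grip, scraper_grip from where it was at the start of the episode above 0.015 m).
It also fails if it takes over 64 s, if anything falls off the work surface, if the arm or the gripper's body presses on something with over 40 N, if the wrist force passes 120 N, or if a joint passes its speed limit or range.

## Working session

There is one attempt and no reset: what is moved stays moved. The work goes in short steps, Python scripts to look and compute and a shell command to move; the robot and the scene stay as the last step left them, time stands still between calls to the robot, and variables do not carry over. Pictures are saved under pics/ and viewed, and the job is handed in when it is done.

```bash
ls; mkdir -p pics
python3 - <<'E'
from rig import *
import cv2
s=sense();print(s)
for n in("side","top","wrist"):
    c=calibration(n);print(n,c)
    cv2.imwrite(f"pics/{n}0.png",get_image(n))
E
```

```text
pics
{'time_s': 0.0, 'joint_positions': array([ 1.03820661e+00,  2.59330693e-01,  1.53604733e+00,  2.10214282e-07,
        1.34801443e+00, -2.02791428e-01]), 'qd': array([ 0.00103466,  0.0017185 , -0.00204193, -0.00030274, -0.00089318,
        0.00036018]), 'joint_torque': array([-6.33504405e-04, -4.37303209e+01, -2.83994114e+01,  7.15348986e-02,
        4.17464494e-02, -1.04981550e-04]), 'position': array([0.17778993, 0.51985594, 0.19173873]), 'ee_rot': array([-1.55693997,  0.25938066, -0.2583601 ]), 'contact_force': array([-0.19387661, -0.68854128, -0.28995249]), 'wrist_torque': array([0.0281178 , 0.01257167, 0.07814296]), 'grip_width': 0.09300715661514172}
side {'intrinsics': array([[378.78414242,   0.        , 254.28857207],
       [  0.        , 378.78414242, 194.25821234],
       [  0.        ,   0.        ,   1.        ]]), 'dist_coeffs': array([-0.02041466,  0.        ,  0.        ,  0.        ,  0.        ]), 'xyz': array([-0.00292528, -0.8183204 ,  0.70325378]), 'orientation': array([-2.04072085,  0.6410838 , -0.38429635])}
top {'intrinsics': array([[444.25027979,   0.        , 257.78371258],
       [  0.        , 444.25027979, 196.75184505],
       [  0.        ,   0.        ,   1.        ]]), 'dist_coeffs': array([0.00148466, 0.        , 0.        , 0.        , 0.        ]), 'xyz': array([ 0.52244673, -0.01053083,  1.37214048]), 'orientation': array([-2.1991022 ,  2.15092359, -0.07937148])}
wrist {'intrinsics': array([[301.9636854 ,   0.        , 257.71061414],
       [  0.        , 301.9636854 , 191.70755561],
       [  0.        ,   0.        ,   1.        ]]), 'dist_coeffs': array([-0.02483372,  0.        ,  0.        ,  0.        ,  0.        ]), 'xyz': array([0.10121864, 0.54765289, 0.38215005]), 'orientation': array([2.35409312, 1.68291503, 0.24689333])}
```

View pics/top0.png

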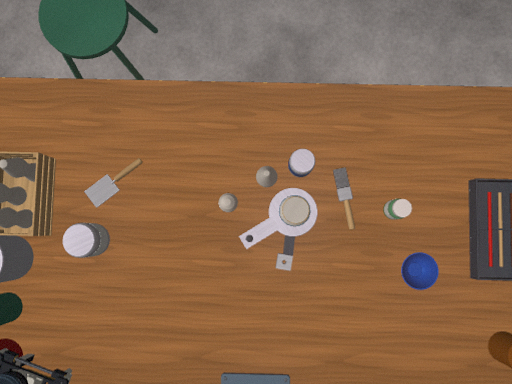

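View pics/side0.png

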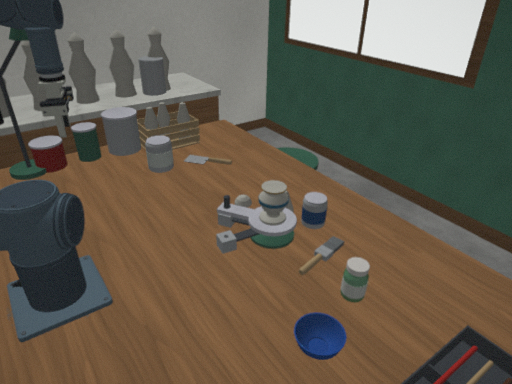

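View pics/wrist0.png

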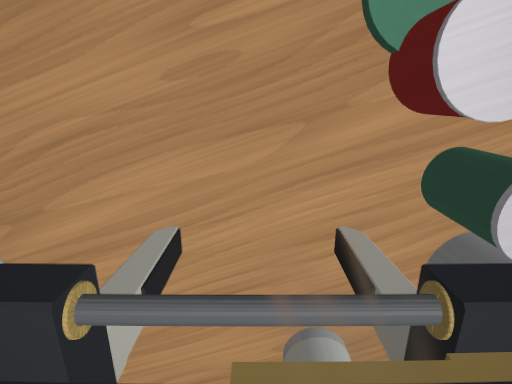

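The top view shows the stand at about (293,212), the pin at (249,239), and block B at (285,262). I'll enlarge it.

Run:
```python
import cv2
t=cv2.imread("pics/top0.png");cv2.imwrite("pics/topc.png",cv2.resize(t[170:280,215:345],None,fx=6,fy=5.4*6/5.4 if 0 else 5.4,interpolation=cv2.INTER_CUBIC)[:600])
t=cv2.imread("pics/side0.png");cv2.imwrite("pics/sidec.png",cv2.resize(t[170:260,200:310],None,fx=6,fy=6,interpolation=cv2.INTER_CUBIC)[:600])
```

```text
(no output)
```

View pics/topc.png

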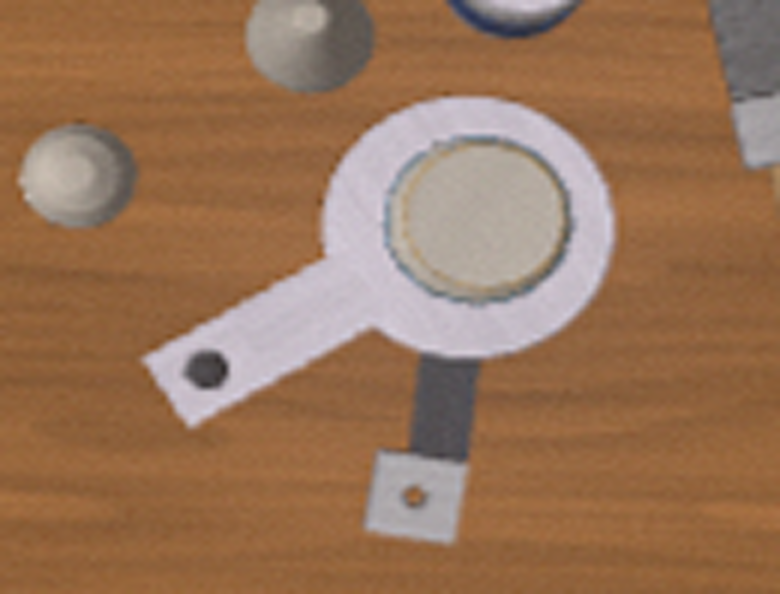

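View pics/sidec.png

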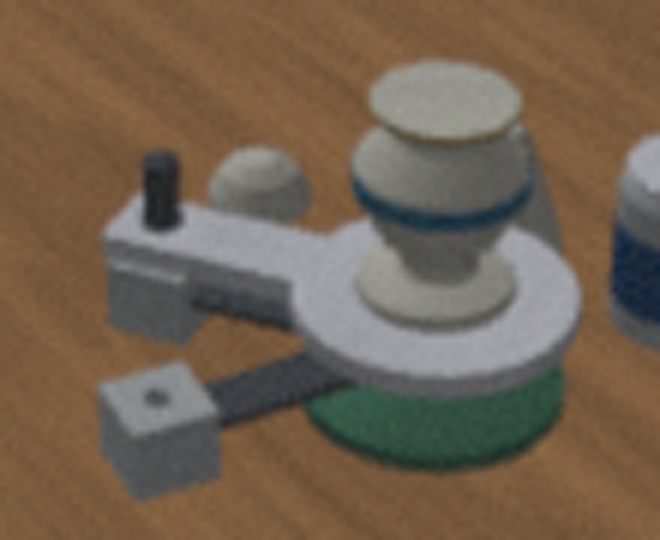

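```bash
cat > h.py <<'E'
from rig import *
import numpy as np, cv2
from scipy.spatial.transform import Rotation as R
def ray(n,u,v,c=None):
    c=c or calibration(n)
    p=cv2.undistortPoints(np.array([[[u,v]]],float),c["intrinsics"],c["dist_coeffs"])[0,0]
    d=R.from_rotvec(c["orientation"]).as_matrix()@np.array([p[0],p[1],1]); return np.array(c["xyz"]),d
def plane(n,u,v,z,c=None):
    o,d=ray(n,u,v,c); return o+d*(z-o[2])/d[2]
def proj(n,P,c=None):
    c=c or calibration(n); M=R.from_rotvec(c["orientation"]).as_matrix()
    q=M.T@(np.array(P)-c["xyz"]); return cv2.projectPoints(q[None],np.zeros(3),np.zeros(3),c["intrinsics"],c["dist_coeffs"])[0][0,0]
E
python3 - <<'E'
from h import *
T=lambda x,y:(215+(x+.5)/6-.5,170+(y+.5)/5.4-.5)
S=lambda x,y:(200+(x+.5)/6-.5,170+(y+.5)/6-.5)
c=plane("top",*T(468.5,227),.062)
p=plane("top",*T(208,369),.102); b=plane("top",*T(414,496),.044)
ps=plane("side",*S(161,157),.102); bs=plane("side",*S(158,399),.044)
print(c,p,b,ps,bs)
# disc corners to lug: lug end corners
for q in(p,b,ps,bs):
    d=(q-c)[:2];print(np.hypot(*d),np.arctan2(d[1],d[0]))
for q in [(142,358),(192,428)]: 
    q=plane("top",*T(*q),.062); print(q)
for q in [(380,450),(469,464),(455,544),(364,530)]: print(plane("top",*T(*q),.044))
# triangulate hole b
for a,bb in ((T(208,369),S(161,157)),(T(414,496),S(158,399))):
    o1,d1=ray("top",*a);o2,d2=ray("side",*bb)
    s=np.linalg.lstsq(np.c_[d1,-d2],o2-o1,rcond=None)[0]; print(o1+d1*s[0],o2+d2*s[1])
E
```

```text
[ 0.58827416 -0.10122276  0.062     ] [0.50861801 0.0238683  0.102     ] [ 0.44091871 -0.07794696  0.044     ] [0.5059498  0.02530164 0.102     ] [ 0.43797775 -0.07916686  0.044     ]
0.14829995809892232 2.1378255840733917
0.14918241522026793 2.984930178608079
0.15094941295020414 2.1476353441424036
0.15190613185536259 2.995883325217157
[0.51341257 0.05742068 0.062     ]
[0.47612272 0.03200069 0.062     ]
[ 0.46559265 -0.060698    0.044     ]
[ 0.45896484 -0.1048031   0.044     ]
[ 0.41532326 -0.09860389  0.044     ]
[ 0.42187762 -0.05362626  0.044     ]
[0.50861592 0.0238735  0.10180821] [0.50605188 0.02547087 0.10187939]
[ 0.44080083 -0.07804444  0.04207971] [ 0.43923078 -0.07706623  0.04212644]
```

Run:
```python
from h import *
s=sense(); M=R.from_rotvec(s["ee_rot"]).as_matrix();print(M.round(3),np.degrees(np.arctan2(M[1,2],M[0,2])))
j=s["joint_positions"]; print(s["position"],np.degrees(j))
```

```text
[[ 0.946 -0.001  0.324]
 [-0.324 -0.001  0.946]
 [-0.    -1.    -0.001]] 71.1047799299883
[0.17785479 0.5199976  0.19191919] [ 5.94856176e+01  1.48499453e+01  8.79948034e+01  1.34213553e-03
  7.72331623e+01 -1.16194485e+01]
```

```bash
python3 -m jog '[[[0.04,-0.06,0,-2],[0.08,-0.12,0.0,-4],[0.11,-0.165,0.0,-6],[0.14,-0.21,0.0,-8],[0.17,-0.255,0.0,-10],[0.2,-0.3,0.0,-12],[0.23,-0.345,0,-14],[0.26,-0.39,0,-14]]]' && python3 -m jog '[[[0.035,-0.0525,0,0],[0.07,-0.1055,0.0,0],[0.07,-0.1055,-0.02,0],[0.07,-0.1055,-0.02,0]]]'
python3 - <<'E'
from h import *
s=sense();c=calibration("wrist");cv2.imwrite("pics/w1.png",get_image("wrist"));print(s["position"],s["contact_force"],c["xyz"],s["time_s"])
print(proj("wrist",[.5075,.0245,.102],c),proj("wrist",[.4395,-.0785,.044],c))
E
```

```text
time_s: 1.15
position: [0.4387, 0.1288, 0.1925]
ee_rot: [-1.523, 0.45, -0.45]
contact_force: [0.3, 1.6, -0.4]
grip_width: 0.0932
time_s: 1.65
position: [0.5068, 0.0243, 0.1708]
ee_rot: [-1.524, 0.455, -0.448]
contact_force: [-0.5, -0.7, -0.8]
grip_width: 0.0931
[0.50683761 0.02432558 0.17080303] [-0.46085818 -0.69286726 -0.8078558 ] [0.439545   0.06943847 0.36143995] 1.65
[257.09650971 196.69594522] [143.77923423 179.83200568]
```

View pics/w1.png

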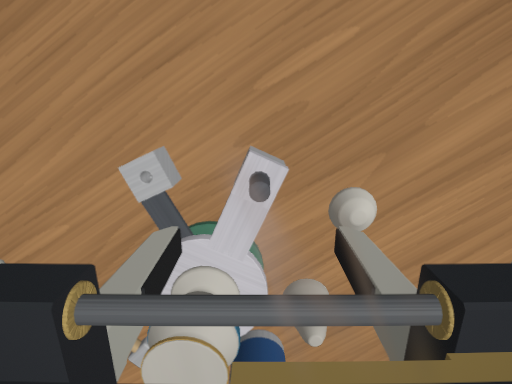

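Run:
```python
import cv2
t=cv2.imread("pics/w1.png");cv2.imwrite("pics/w1c.png",cv2.resize(t[140:220,110:300],None,fx=4,fy=4,interpolation=cv2.INTER_CUBIC))
```

```text
(no output)
```

View pics/w1c.png

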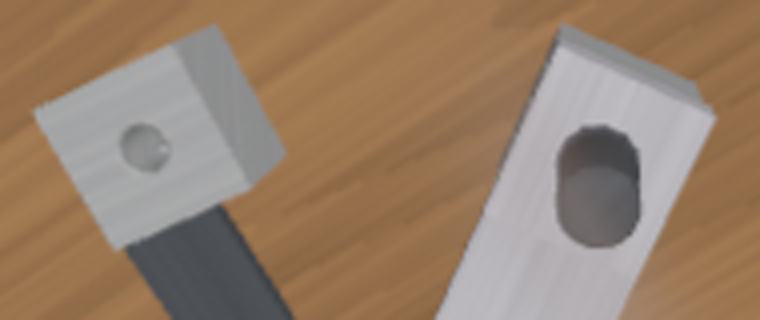

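Run:
```python
from h import *
W=lambda x,y:(110+(x+.5)/4-.5,140+(y+.5)/4-.5)
p=plane("wrist",*W(599,206),.102);b=plane("wrist",*W(146,148),.044)
# lug hole edges: lug end corners at z .062
print(p,b,np.linalg.norm((p-b)[:2]), sense()["position"])
C=np.array([.58827,-.10122])
for q in (p,b): d=q[:2]-C;print(np.hypot(*d),np.arctan2(d[1],d[0]))
```

```text
[0.50498909 0.02947306 0.102     ] [ 0.43882694 -0.07402893  0.044     ] 0.12284173693791481 [0.50722044 0.02492816 0.17186606]
0.1549722043302313 2.138138528100967
0.15189661687053135 2.9616121985414043
```

```bash
python3 -m jog '[[[0,0,0,0],[0,0,0,0],[0,0,0,0]]]'
python3 - <<'E'
from h import *
s=sense();c=calibration("wrist");t=get_image("wrist");print(s["position"],s["contact_force"],c["xyz"],s["time_s"],s["qd"].round(4))
cv2.imwrite("pics/w2c.png",cv2.resize(t[140:220,110:300],None,fx=4,fy=4,interpolation=cv2.INTER_CUBIC))
W=lambda x,y:(110+(x+.5)/4-.5,140+(y+.5)/4-.5)
print(plane("wrist",*W(599,206),.102,c))
E
```

```text
time_s: 2.08
position: [0.5082, 0.0254, 0.1731]
ee_rot: [-1.524, 0.448, -0.45]
contact_force: [0.7, 0.3, 0.0]
grip_width: 0.0925
[0.50817537 0.02537904 0.17314027] [0.74734068 0.32826846 0.03433138] [0.43975883 0.07051289 0.36338395] 2.075 [-0.0038  0.0035  0.0012 -0.0009 -0.0002 -0.0013]
[0.50654737 0.0296764  0.102     ]
```

View pics/w2c.png

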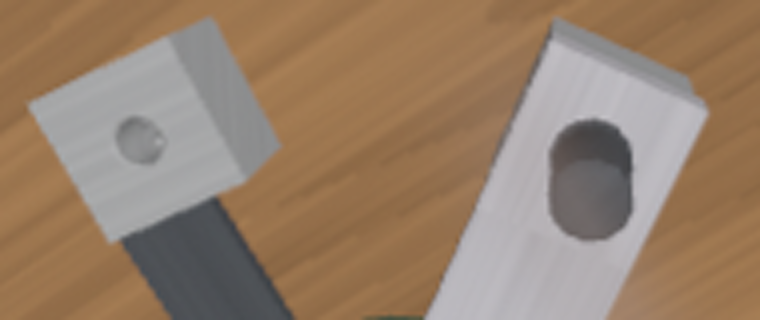

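Run:
```python
from h import *
W=lambda x,y:(110+(x+.5)/4-.5,140+(y+.5)/4-.5)
c=calibration("wrist")
p=plane("wrist",*W(591,199),.102,c);b=plane("wrist",*W(140,140),.044,c);print(p,b,p-b,sense()["position"])
# TCP-axis projection
print(proj("wrist",[*p[:2],.102],c))
```

```text
[0.50411055 0.02897323 0.102     ] [ 0.43770522 -0.0742931   0.044     ] [0.06640533 0.10326633 0.058     ] [0.50817419 0.02530938 0.1730288 ]
[257.375 189.375]
```

```bash
python3 -m jog '[[[-0.002,0.001,-0.03,0],[-0.002,0.001,-0.06,0],[-0.002,0.001,-0.083,0],[-0.002,0.001,-0.09,0],[-0.002,0.001,-0.091,0],[-0.002,0.001,-0.091,0]]]'
python3 - <<'E'
from h import *
s=sense();t=get_image("wrist");print(s["position"],s["contact_force"],s["time_s"])
cv2.imwrite("pics/w3.png",t);t=get_image("side");cv2.imwrite("pics/s3.png",cv2.resize(t[150:260,180:310],None,fx=5,fy=5,interpolation=cv2.INTER_CUBIC))
E
```

```text
time_s: 2.88
position: [0.5069, 0.0258, 0.0825]
ee_rot: [-1.523, 0.448, -0.451]
contact_force: [-0.2, 0.1, -0.4]
grip_width: 0.0928
[0.50689389 0.02579405 0.08251402] [-0.1570349   0.07788574 -0.40486945] 2.875
```

View pics/w3.png

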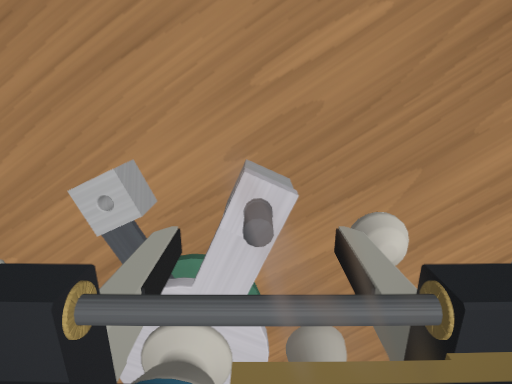

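View pics/s3.png

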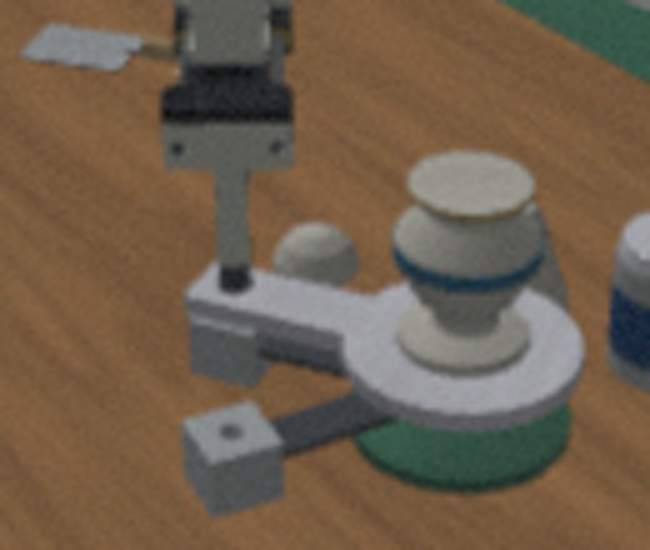

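Run:
```python
from h import *
s=sense();c=calibration("wrist");P=s["position"];M=R.from_rotvec(s["ee_rot"]).as_matrix()
print(proj("wrist",[P[0],P[1],.102],c))
for dz in(-.0465,.0465): print([proj("wrist",P+M@np.array([dx,.011,dz]),c).round(1) for dx in(-.0075,.0075)])
print(plane("wrist",258,232,.102,c))
```

```text
[256.04150013 238.80706138]
[array([190.7, 210.3]), array([192. , 229.8])]
[array([321.7, 210.3]), array([320.4, 229.8])]
[0.50365471 0.02930141 0.102     ]
```

Run:
```python
import cv2
t=cv2.imread("pics/w3.png");cv2.imwrite("pics/w3c.png",cv2.resize(t[190:310,100:360],None,fx=3,fy=3,interpolation=cv2.INTER_CUBIC))
```

```text
(no output)
```

View pics/w3c.png

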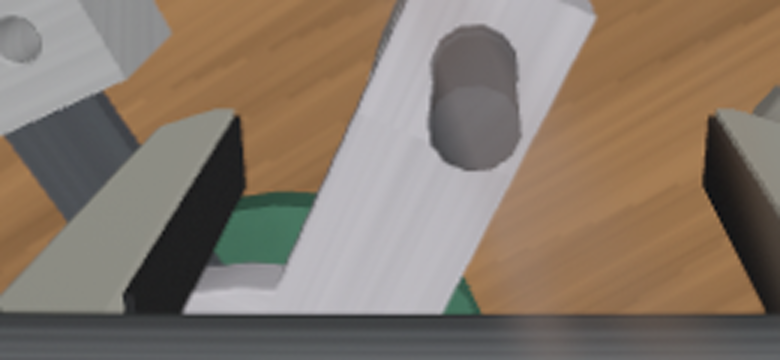

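Run:
```python
from h import *
t=get_image("side")
cv2.imwrite("pics/s4.png",cv2.resize(t[170:225,205:250],None,fx=10,fy=10,interpolation=cv2.INTER_CUBIC))
P=sense()["position"];print(P)
for z in (.07,.11,.062): print((proj("side",[P[0],P[1],z])-[205,170])*10+4.5)
```

```text
[0.50672141 0.02579223 0.08238995]
[222.13847734 349.1034564 ]
[219.42465325 238.03053291]
[222.67086062 370.84638407]
```

View pics/s4.png

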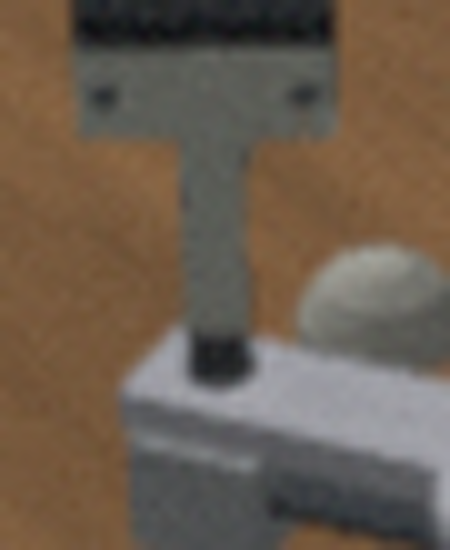

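```bash
python3 -m jog '[[[0,0,0,0],[0,0,0,0],[0,0,0,0],[0,0,0,0]]]' 1 6;  python3 -m jog '[[[0,0,0,0],[0,0,0,0],[0,0,0,0],[0,0,0,0]]]'
```

```text
time_s: 3.52
position: [0.5061, 0.0259, 0.0815]
ee_rot: [-1.524, 0.45, -0.45]
contact_force: [-0.3, -0.1, 0.4]
grip_width: 0.0576
time_s: 4.03
position: [0.5061, 0.0259, 0.0815]
ee_rot: [-1.524, 0.45, -0.45]
contact_force: [1.0, -0.8, 0.5]
grip_width: 0.0175
```

```bash
python3 -m jog '[[[0,0,0,0],[0,0,0,0]]]'
python3 - <<'E'
from h import *
t=get_image("wrist");cv2.imwrite("pics/w5.png",cv2.resize(t[180:320,150:370],None,fx=3.5,fy=3.5,interpolation=cv2.INTER_CUBIC))
t=get_image("side")
cv2.imwrite("pics/s5.png",cv2.resize(t[170:225,205:250],None,fx=10,fy=10,interpolation=cv2.INTER_CUBIC))
E
```

```text
time_s: 4.28
position: [0.5061, 0.0259, 0.0815]
ee_rot: [-1.524, 0.45, -0.45]
contact_force: [0.1, 0.0, 0.1]
grip_width: 0.001
```

View pics/w5.png

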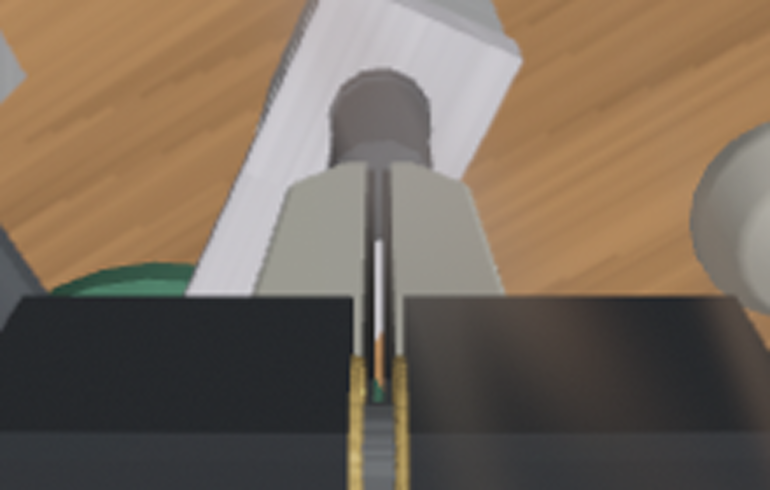

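View pics/s5.png

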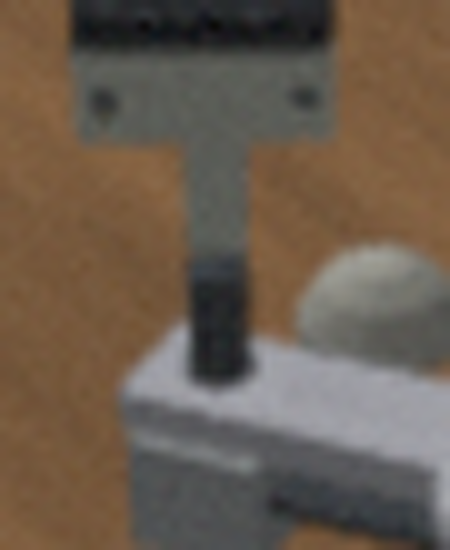

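Run:
```python
from h import *
s=sense();P=s["position"];M=R.from_rotvec(s["ee_rot"]).as_matrix();c=calibration("wrist");print(P,s["grip_width"],s["joint_positions"])
# near side (camera at -y): jaw dir M[:,2]
j=M[:,2]; print("jaw",j)
for off in(.0,.010,.0175,.0465,.064):
  for y in(-.03,-.02,-.01,0,.011):
    q=P-j*off+M[:,1]*y
    print(off,y,((proj("side",q)-[205,170])*10+4.5).round(0), "wrist full",proj("wrist",q+M[:,0]*-.0075,c).round(1),proj("wrist",P+j*off+M[:,1]*y+M[:,0]*-.0075,c).round(1))
```

```text
[0.506136   0.02586261 0.08156103] 0.0004587608373705272 [-1.69338667e-01  2.87589052e-01  1.79081551e+00 -2.31740376e-05
  1.06312595e+00 -1.16599151e+00]
jaw [5.43106347e-01 8.39663918e-01 5.86000731e-06]
0.0 -0.03 [218. 234.] wrist full [255.9 234.9] [255.9 234.9]
0.0 -0.02 [218. 262.] wrist full [256. 228.] [256. 228.]
0.0 -0.01 [219. 290.] wrist full [256.1 221.7] [256.1 221.7]
0.0 0 [220. 318.] wrist full [256.1 216. ] [256.1 216. ]
0.0 0.011 [220. 348.] wrist full [256.2 210.4] [256.2 210.4]
0.01 -0.03 [217. 251.] wrist full [238.6 234.9] [273.2 234.9]
0.01 -0.02 [218. 280.] wrist full [239.6 228. ] [272.3 228. ]
0.01 -0.01 [218. 308.] wrist full [240.5 221.7] [271.6 221.7]
0.01 0 [219. 335.] wrist full [241.3 216. ] [270.9 216. ]
0.01 0.011 [220. 366.] wrist full [242.1 210.4] [270.3 210.4]
0.0175 -0.03 [216. 264.] wrist full [225.7 234.9] [286.1 234.9]
0.0175 -0.02 [217. 293.] wrist full [227.4 228. ] [284.6 228. ]
0.0175 -0.01 [218. 321.] wrist full [228.8 221.7] [283.3 221.7]
0.0175 0 [219. 349.] wrist full [230.2 216. ] [282.1 216. ]
0.0175 0.011 [219. 379.] wrist full [231.5 210.4] [280.8 210.4]
0.0465 -0.03 [215. 316.] wrist full [175.8 234.9] [336.  234.8]
0.0465 -0.02 [215. 345.] wrist full [180.  227.9] [331.9 227.9]
0.0465 -0.01 [216. 373.] wrist full [183.8 221.7] [328.3 221.7]
0.0465 0 [217. 402.] wrist full [187.3 216. ] [325. 216.]
0.0465 0.011 [218. 432.] wrist full [190.7 210.4] [321.6 210.4]
0.064 -0.03 [213. 348.] wrist full [145.8 234.8] [366.  234.8]
0.064 -0.02 [214. 377.] wrist full [151.6 227.9] [360.4 227.9]
0.064 -0.01 [215. 406.] wrist full [156.7 221.6] [355.3 221.6]
0.064 0 [216. 435.] wrist full [161.4 216. ] [350.7 216. ]
0.064 0.011 [216. 466.] wrist full [166.1 210.4] [346.2 210.3]
```

```bash
python3 -m jog '[[[0,0,0.004,0],[0,0,0.004,0],[0,0,0.004,0],[0,0,0.004,0],[0,0,0.004,0],[0,0,0.004,0],[0,0,0.004,0]]]' 0.4 6;  python3 -m jog '[[[0,0,-0.01,0],[0,0,-0.02,0],[0,0,-0.02,0],[0,0,-0.02,0]]]'
python3 - <<'E'
from h import *
t=get_image("wrist");cv2.imwrite("pics/w6.png",cv2.resize(t[150:320,130:370],None,fx=3.2,fy=3.2,interpolation=cv2.INTER_CUBIC))
t=get_image("side")
cv2.imwrite("pics/s6.png",cv2.resize(t[170:225,205:250],None,fx=10,fy=10,interpolation=cv2.INTER_CUBIC))
E
```

```text
time_s: 5.25
position: [0.5061, 0.0259, 0.0855]
ee_rot: [-1.524, 0.45, -0.45]
contact_force: [-0.0, -1.4, -0.5]
grip_width: 0.0557
time_s: 5.75
position: [0.506, 0.0259, 0.0654]
ee_rot: [-1.524, 0.45, -0.45]
contact_force: [-0.0, -0.5, 0.2]
grip_width: 0.0557
```

View pics/w6.png

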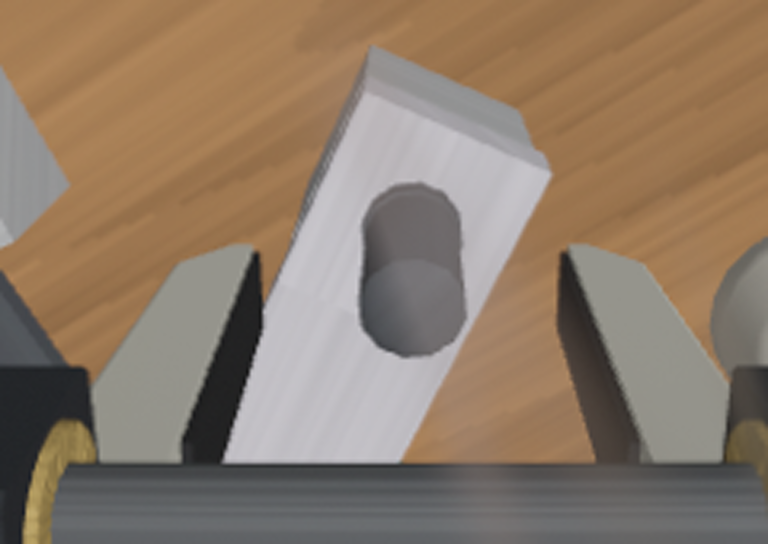

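View pics/s6.png

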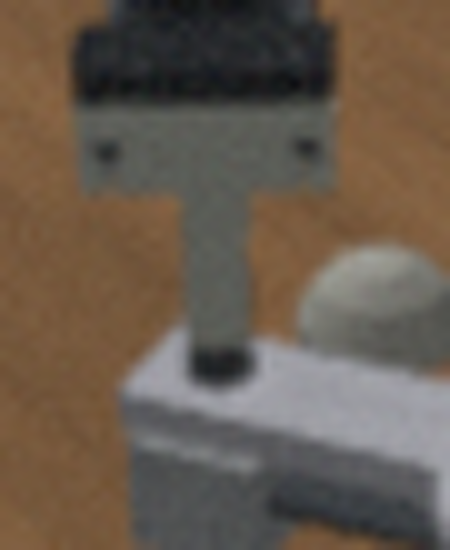

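```bash
python3 -m jog '[[[0,0,-0.007,0],[0,0,-0.013,0],[0,0,-0.014,0],[0,0,-0.014,0]]]'; python3 -m jog '[[[0,0,0,0],[0,0,0,0],[0,0,0,0],[0,0,0,0],[0,0,0,0],[0,0,0,0],[0,0,0,0]]]' 1 6
python3 - <<'E'
from h import *
t=get_image("wrist");cv2.imwrite("pics/w7.png",cv2.resize(t[150:320,130:370],None,fx=3.2,fy=3.2,interpolation=cv2.INTER_CUBIC))
t=get_image("side")
cv2.imwrite("pics/s7.png",cv2.resize(t[170:225,205:250],None,fx=10,fy=10,interpolation=cv2.INTER_CUBIC))
s=sense();print(s["grip_width"],s["contact_force"])
E
```

```text
time_s: 6.35
position: [0.506, 0.0259, 0.0514]
ee_rot: [-1.524, 0.45, -0.449]
contact_force: [0.0, -0.1, -0.0]
grip_width: 0.0553
time_s: 7.22
position: [0.5061, 0.0259, 0.0516]
ee_rot: [-1.524, 0.45, -0.45]
contact_force: [-0.6, -0.7, 0.6]
grip_width: 0.0192
0.019566755851117505 [0.50675334 0.62834731 1.02605904]
```

View pics/w7.png

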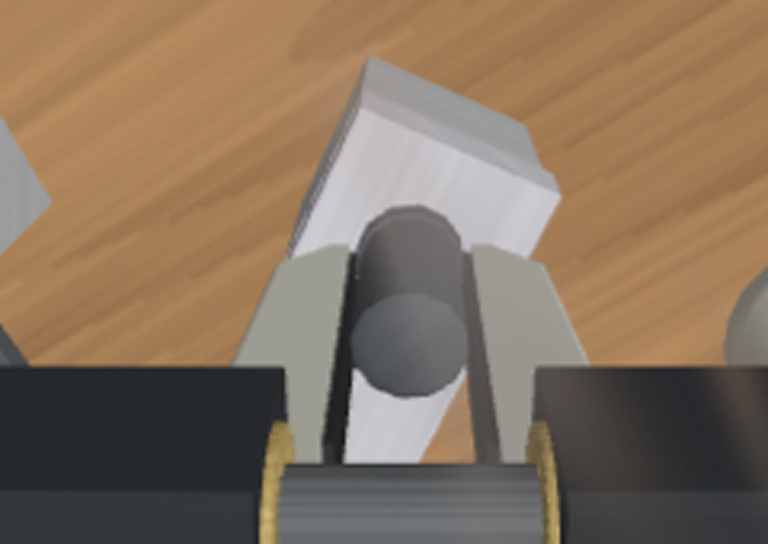

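View pics/s7.png

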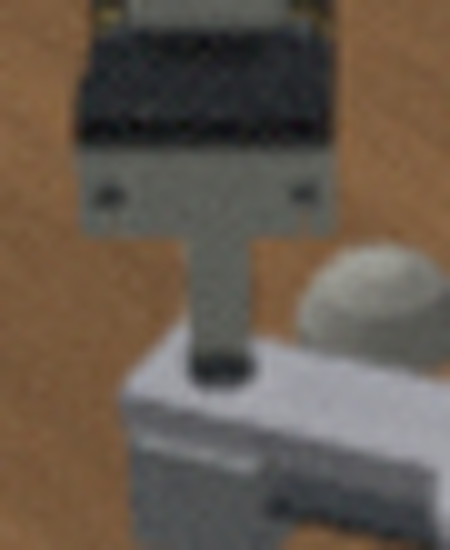

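```bash
python3 -m jog '[[[0,0,0,0],[0,0,0,0]]]' 1 20;python3 -m jog '[[[0,0,0,0],[0,0,0,0]]]' 1 40;python3 -m jog '[[[0,0,0.001,0],[0,0,0.002,0],[0,0,0.002,0]]]'
```

```text
time_s: 7.58
position: [0.5062, 0.0259, 0.0516]
ee_rot: [-1.524, 0.45, -0.45]
contact_force: [0.6, 1.3, 1.1]
grip_width: 0.0194
time_s: 7.82
position: [0.5062, 0.0259, 0.0516]
ee_rot: [-1.524, 0.45, -0.45]
contact_force: [0.0, -0.2, 1.7]
grip_width: 0.019
time_s: 8.2
position: [0.5058, 0.026, 0.0531]
ee_rot: [-1.523, 0.451, -0.449]
contact_force: [0.1, 1.3, -5.7]
grip_width: 0.0191
```

```bash
python3 -m jog '[[[0,0,0.001,0],[0,0,0.002,0],[0,0,0.002,0]]]';python3 -m jog '[[[0,0,0.001,0],[0,0,0.002,0],[0,0,0.002,0]]]'
```

```text
time_s: 8.57
position: [0.5051, 0.0262, 0.0542]
ee_rot: [-1.524, 0.452, -0.448]
contact_force: [4.5, 0.3, -21.5]
grip_width: 0.0194
time_s: 8.95
position: [0.5072, 0.0254, 0.0598]
ee_rot: [-1.524, 0.447, -0.452]
contact_force: [-2.9, 0.2, 8.7]
grip_width: 0.0191
```

```bash
python3 -m jog '[[[0,0,0,0],[0,0,0,0],[0,0,0.008,0],[0,0,0.016,0],[0,0,0.025,0],[0,0,0.034,0],[0,0,0.036,0],[0,0,0.036,0]]]';python3 - <<'E'
from h import *
t=get_image("wrist");cv2.imwrite("pics/w8.png",t)
t=get_image("side")
cv2.imwrite("pics/s8.png",cv2.resize(t[140:260,190:310],None,fx=5,fy=5,interpolation=cv2.INTER_CUBIC))
s=sense();print(s["position"],s["contact_force"])
E
```

```text
time_s: 9.95
position: [0.5061, 0.0258, 0.0936]
ee_rot: [-1.524, 0.45, -0.45]
contact_force: [-0.1, 0.1, -2.0]
grip_width: 0.0187
[0.5057844  0.02592009 0.09320883] [-0.30128766  0.53624961 -2.10952657]
```

View pics/w8.png

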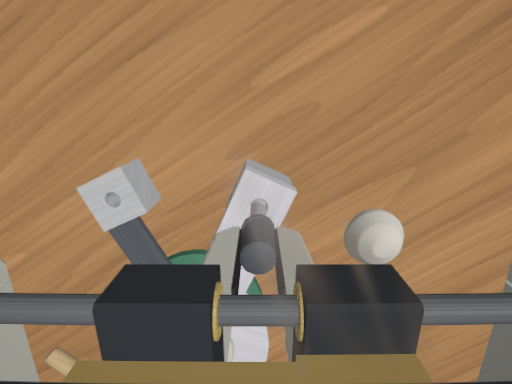

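View pics/s8.png

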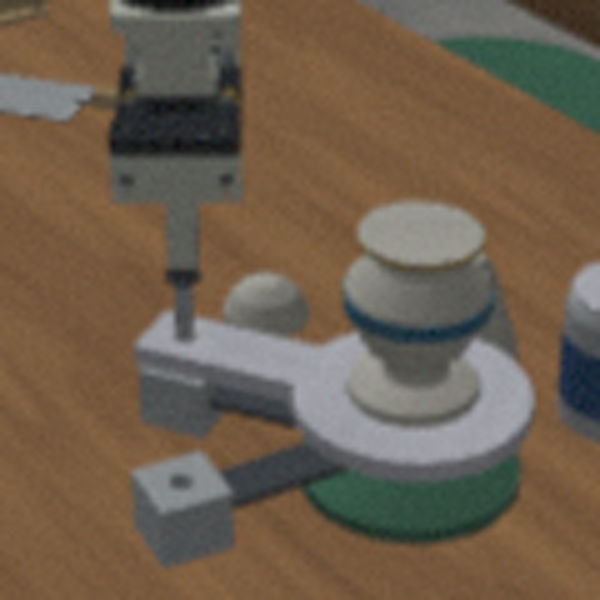

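Run:
```python
import numpy as np
c=np.array([.5866,-.1006]);p=np.array([.506,.0259]);a0=np.arctan2(*(p-c)[::-1])
for k in range(1,17): a=a0+.847*k/16; print(k,(c+.15*np.array([np.cos(a),np.sin(a)])-p).round(4))
```

```text
1 [-0.0066 -0.0044]
2 [-0.0129 -0.0092]
3 [-0.019  -0.0143]
4 [-0.0248 -0.0198]
5 [-0.0303 -0.0255]
6 [-0.0355 -0.0315]
7 [-0.0403 -0.0378]
8 [-0.0449 -0.0443]
9 [-0.049 -0.051]
10 [-0.0529 -0.058 ]
11 [-0.0563 -0.0652]
12 [-0.0593 -0.0725]
13 [-0.062 -0.08 ]
14 [-0.0643 -0.0876]
15 [-0.0661 -0.0953]
16 [-0.0676 -0.1031]
```

```bash
python3 -m jog '[[[-0.0066,-0.0044,0,0],[-0.0129,-0.0092,0,0],[-0.019,-0.0143,0,0],[-0.0248,-0.0198,0,0],[-0.0248,-0.0198,0,0]]]'
```

```text
time_s: 10.68
position: [0.4806, 0.0056, 0.0936]
ee_rot: [-1.524, 0.451, -0.45]
contact_force: [-0.8, -0.6, -2.6]
grip_width: 0.0187
```

```bash
python3 -m jog '[[[-0.0055,-0.0057,0,0],[-0.0107,-0.0117,0,0],[-0.0155,-0.018,0,0],[-0.0201,-0.0245,0,0],[-0.0242,-0.0312,0,0],[-0.0281,-0.0382,0,0],[-0.0281,-0.0382,0,0]]]'
```

```text
time_s: 11.55
position: [0.4527, -0.0328, 0.0935]
ee_rot: [-1.524, 0.451, -0.45]
contact_force: [0.5, 0.4, -1.5]
grip_width: 0.019
```

```bash
python3 -m jog '[[[-0.0034,-0.0072,0,0],[-0.0064,-0.0145,0,0],[-0.0091,-0.022,0,0],[-0.0114,-0.0296,0,0],[-0.0132,-0.0373,0,0],[-0.0147,-0.0451,0,0],[-0.0147,-0.0451,0,0]]]';python3 - <<'E'
from h import *
t=get_image("wrist");cv2.imwrite("pics/w9.png",t)
t=get_image("side")
cv2.imwrite("pics/s9.png",cv2.resize(t[170:260,200:310],None,fx=6,fy=6,interpolation=cv2.INTER_CUBIC))
s=sense();print(s["position"],s["contact_force"])
E
```

```text
time_s: 12.42
position: [0.4384, -0.078, 0.0936]
ee_rot: [-1.524, 0.451, -0.45]
contact_force: [-0.4, -0.8, -1.2]
grip_width: 0.0196
[ 0.43844799 -0.07751147  0.09354168] [ 0.26658084  0.29354029 -1.48341858]
```

View pics/w9.png

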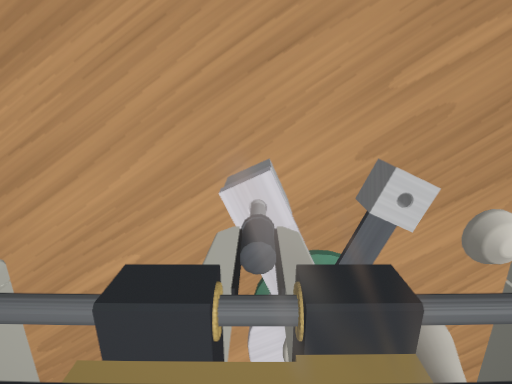

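View pics/s9.png

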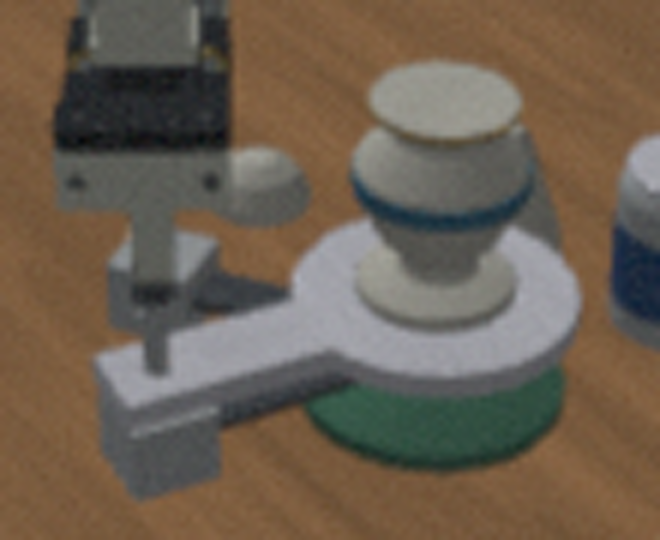

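```bash
python3 -m jog '[[[0,0,-0.003,0],[0,0,-0.006,0],[0,0,-0.006,0]]]'; python3 -m jog '[[[0,0,-0.001,0],[0,0,-0.002,0],[0,0,-0.002,0]]]'; python3 -m jog '[[[0,0,-0.001,0],[0,0,-0.001,0]]]'
```

```text
time_s: 12.9
position: [0.4383, -0.077, 0.0872]
ee_rot: [-1.524, 0.45, -0.449]
contact_force: [0.2, -0.8, -1.8]
grip_width: 0.0193
time_s: 13.28
position: [0.4384, -0.0771, 0.0855]
ee_rot: [-1.524, 0.45, -0.45]
contact_force: [-0.2, -0.6, -1.9]
grip_width: 0.0189
time_s: 13.52
position: [0.4385, -0.0773, 0.0845]
ee_rot: [-1.524, 0.45, -0.45]
contact_force: [-0.5, 0.7, -1.7]
grip_width: 0.0193
```

```bash
python3 -m jog '[[[0,0,-0.001,0],[0,0,-0.001,0]]]'; python3 -m jog '[[[0,0,-0.001,0],[0,0,-0.001,0]]]';python3 -m jog '[[[0,0,-0.001,0],[0,0,-0.001,0]]]'
```

```text
time_s: 13.78
position: [0.4385, -0.0774, 0.0835]
ee_rot: [-1.524, 0.45, -0.45]
contact_force: [0.7, -1.7, -1.9]
grip_width: 0.0192
time_s: 14.02
position: [0.4385, -0.0774, 0.0825]
ee_rot: [-1.524, 0.45, -0.45]
contact_force: [-0.5, -1.4, -1.5]
grip_width: 0.0193
time_s: 14.28
position: [0.4385, -0.0773, 0.0815]
ee_rot: [-1.524, 0.45, -0.45]
contact_force: [-0.3, -1.7, -2.8]
grip_width: 0.0192
```

```bash
python3 -m jog '[[[0,0,-0.001,0],[0,0,-0.002,0],[0,0,-0.002,0]]]'; python3 -m jog '[[[0,0,-0.001,0],[0,0,-0.002,0],[0,0,-0.003,0],[0,0,-0.003,0]]]'
python3 - <<'E'
from h import *
t=get_image("side")
cv2.imwrite("pics/s10.png",cv2.resize(t[170:260,200:310],None,fx=6,fy=6,interpolation=cv2.INTER_CUBIC))
s=sense();print(s["position"],s["contact_force"])
E
```

```text
time_s: 14.65
position: [0.4384, -0.0773, 0.0794]
ee_rot: [-1.524, 0.45, -0.45]
contact_force: [-1.2, -2.0, -2.2]
grip_width: 0.0194
time_s: 15.15
position: [0.4384, -0.0772, 0.0764]
ee_rot: [-1.524, 0.45, -0.45]
contact_force: [0.3, -2.4, -3.0]
grip_width: 0.0194
[ 0.43845727 -0.07721772  0.0764612 ] [-0.11108883 -1.20066509 -2.70687919]
```

View pics/s10.png

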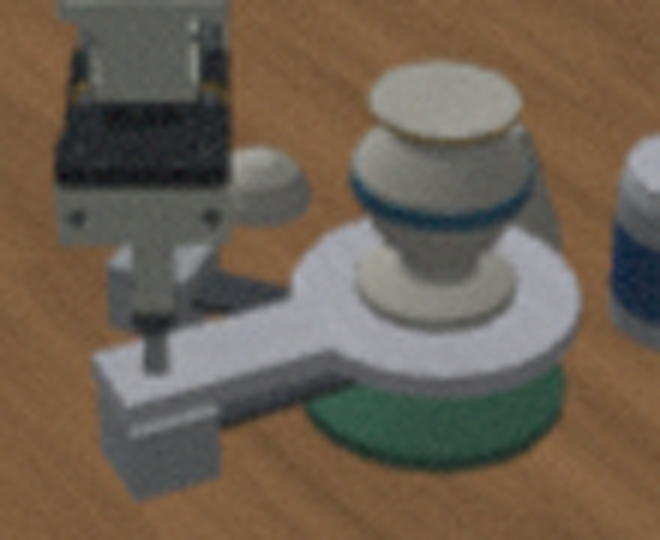

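```bash
python3 -m jog '[[[0,-0.0005,-0.002,0],[0,-0.0005,-0.004,0],[0,-0.0005,-0.006,0],[0,-0.0005,-0.006,0]]]'; python3 -m jog '[[[0,0,-0.002,0],[0,0,-0.003,0],[0,0,-0.004,0],[0,0,-0.004,0]]]'
```

```text
time_s: 15.7
position: [0.4384, -0.0776, 0.0703]
ee_rot: [-1.523, 0.45, -0.449]
contact_force: [0.3, -1.3, -2.3]
grip_width: 0.0192
time_s: 16.2
position: [0.4384, -0.0777, 0.0665]
ee_rot: [-1.524, 0.45, -0.45]
contact_force: [-0.4, -1.1, -2.8]
grip_width: 0.0192
```

```bash
python3 -m jog '[[[0,0,-0.001,0],[0,0,-0.002,0],[0,0,-0.002,0]]]'; python3 -m jog '[[[0,0,-0.001,0],[0,0,-0.002,0],[0,0,-0.002,0]]]'; python3 -m jog '[[[0,0,-0.001,0],[0,0,-0.001,0]]]'
```

```text
time_s: 16.58
position: [0.4385, -0.0777, 0.0645]
ee_rot: [-1.524, 0.45, -0.45]
contact_force: [0.7, -0.9, -2.7]
grip_width: 0.0195
time_s: 16.95
position: [0.4388, -0.0778, 0.0629]
ee_rot: [-1.524, 0.449, -0.45]
contact_force: [-0.7, -0.6, 2.4]
grip_width: 0.0189
time_s: 17.2
position: [0.439, -0.078, 0.0622]
ee_rot: [-1.524, 0.449, -0.451]
contact_force: [-1.3, -0.4, 5.7]
grip_width: 0.0191
```

```bash
python3 -m jog '[[[0,0,-0.001,0],[0,0,-0.001,0]]]'; python3 -m jog '[[[0,0,-0.001,0],[0,0,-0.001,0]]]'
```

```text
time_s: 17.45
position: [0.4391, -0.078, 0.0614]
ee_rot: [-1.524, 0.449, -0.451]
contact_force: [-0.9, -1.2, 7.7]
grip_width: 0.0188
time_s: 17.7
position: [0.439, -0.078, 0.06]
ee_rot: [-1.524, 0.449, -0.451]
contact_force: [-0.1, -0.4, 6.6]
grip_width: 0.0191
```

```bash
python3 -m jog '[[[0,0,-0.001,0],[0,0,-0.002,0],[0,0,-0.002,0]]]'; python3 -m jog '[[[0,0,-0.001,0],[0,0,-0.002,0],[0,0,-0.002,0]]]'; python3 -m jog '[[[0,0,-0.001,0],[0,0,-0.001,0]]]'; python3 -m jog '[[[0,0,-0.001,0],[0,0,-0.001,0]]]'
```

```text
time_s: 18.08
position: [0.438, -0.0776, 0.0568]
ee_rot: [-1.524, 0.451, -0.449]
contact_force: [1.4, -2.2, -11.1]
grip_width: 0.019
time_s: 18.45
position: [0.4378, -0.0775, 0.0546]
ee_rot: [-1.524, 0.451, -0.448]
contact_force: [2.1, -3.1, -15.8]
grip_width: 0.0194
time_s: 18.7
position: [0.4379, -0.0775, 0.054]
ee_rot: [-1.523, 0.451, -0.449]
contact_force: [1.7, -2.6, -15.8]
grip_width: 0.0192
time_s: 18.95
position: [0.4383, -0.0777, 0.0536]
ee_rot: [-1.524, 0.45, -0.449]
contact_force: [-0.4, -2.5, -9.9]
grip_width: 0.019
```

```bash
python3 -m jog '[[[0,0,-0.001,0],[0,0,-0.001,0]]]'; python3 -m jog '[[[0,0,-0.001,0],[0,0,-0.001,0]]]'
python3 - <<'E'
from h import *
t=get_image("side")
cv2.imwrite("pics/s11.png",cv2.resize(t[170:260,200:310],None,fx=6,fy=6,interpolation=cv2.INTER_CUBIC))
s=sense();print(s["position"],s["contact_force"])
E
```

```text
time_s: 19.2
position: [0.4388, -0.0778, 0.0529]
ee_rot: [-1.524, 0.449, -0.45]
contact_force: [-0.9, -1.5, -4.3]
grip_width: 0.0193
time_s: 19.45
position: [0.4388, -0.0778, 0.0519]
ee_rot: [-1.524, 0.449, -0.45]
contact_force: [-0.9, -0.7, -2.2]
grip_width: 0.019
[ 0.43881135 -0.07776044  0.05182727] [-0.15602985  0.00161645 -1.44000523]
```

View pics/s11.png

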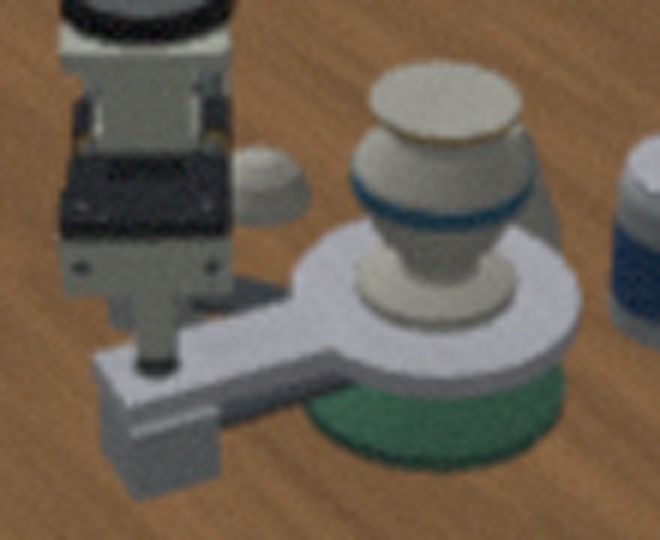

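```bash
python3 -m jog '[[[0,0,-0.0005,0],[0,0,-0.0005,0],[0,0,-0.0005,0]]]'; python3 -m jog '[[[0,0,-0.0005,0],[0,0,-0.0005,0],[0,0,-0.0005,0]]]'
```

```text
time_s: 19.88
position: [0.4389, -0.0779, 0.0516]
ee_rot: [-1.524, 0.449, -0.451]
contact_force: [-2.2, 0.0, 6.3]
grip_width: 0.0187
time_s: 20.25
position: [0.439, -0.0779, 0.0515]
ee_rot: [-1.524, 0.449, -0.451]
contact_force: [-2.3, -0.1, 10.0]
grip_width: 0.0189
```

Shoulder contact is firm at z = 0.0515, the same as the original home height. I'll ease off, then release gradually and look.

```bash
python3 -m jog '[[[0,0,0.0005,0],[0,0,0.0005,0]]]' 1 15; python3 -m jog '[[[0,0,0,0],[0,0,0,0],[0,0,0,0],[0,0,0,0],[0,0,0,0],[0,0,0,0]]]' 0.5; python3 -m jog '[[[0,0,0.02,0],[0,0,0.04,0],[0,0,0.08,0],[0,0,0.12,0],[-0.03,0.01,0.15,0],[-0.06,0.02,0.15,0],[-0.06,0.02,0.15,0],[-0.06,0.02,0.15,0]]]'
python3 - <<'E'
from h import *
t=get_image("side")
cv2.imwrite("pics/s12.png",cv2.resize(t[170:260,200:310],None,fx=6,fy=6,interpolation=cv2.INTER_CUBIC))
t=get_image("wrist");cv2.imwrite("pics/w12.png",t)
s=sense();print(s["position"],s["contact_force"],s["time_s"])
E
```

```text
time_s: 20.5
position: [0.439, -0.0778, 0.0514]
ee_rot: [-1.524, 0.449, -0.451]
contact_force: [-0.3, -0.6, 4.9]
grip_width: 0.0195
time_s: 21.25
position: [0.4385, -0.0777, 0.051]
ee_rot: [-1.524, 0.45, -0.45]
contact_force: [0.3, 0.8, 0.1]
grip_width: 0.0466
time_s: 22.25
position: [0.379, -0.058, 0.2012]
ee_rot: [-1.524, 0.449, -0.451]
contact_force: [0.0, -0.5, 0.3]
grip_width: 0.0469
[ 0.37915099 -0.05805615  0.20089617] [-0.56480077  0.39520949  0.38265214] 22.35
```

View pics/s12.png

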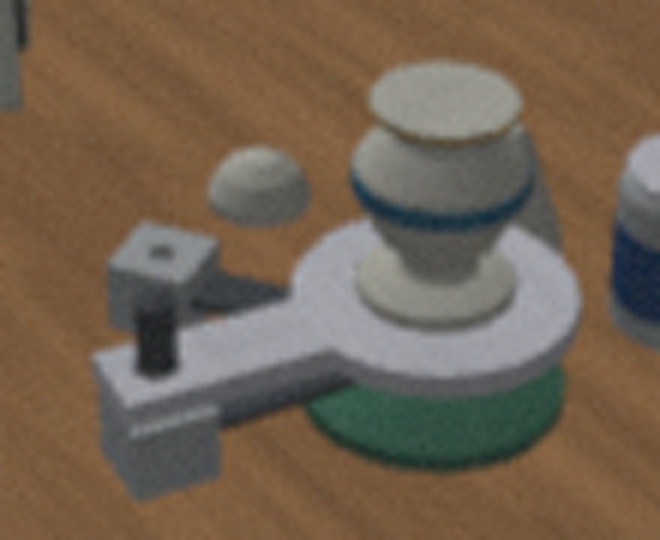

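View pics/w12.png

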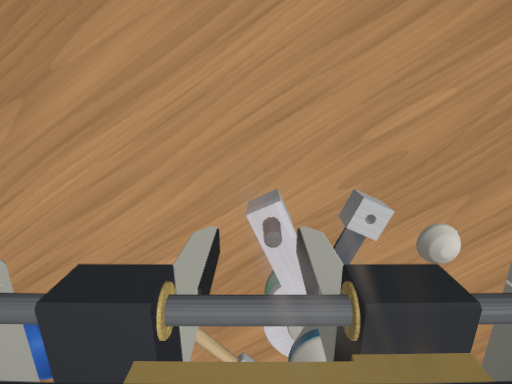

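The side view shows the pin upright in block B, with its collar flat on the lug at crop (157,372). Block A's hole is empty at crop (161,252), and the robot is clear of the stand.

```bash
python3 -c "
from rig import *
print(job_done())"
```

```text
the job is handed in; nothing more can be done
None
```

I handed the job in at about 22.4 s. The pin is home in block B through the lug, and the gripper is open and clear. `job_done` gave no verdict.

- **Pulling the pin:** it came out of block A with a highest reading of 21.5 N. I lifted it about 42 mm, so its tip stayed in the lug.
- **Turning:** I swung the turntable about 0.85 rad with the pin, with sideways forces of about 1 N or less. The tip entered block B's hole on the first try.
- **Seating:** pushing in took about 8 N to get past the spring balls. They then pulled the pin in, and the shoulder met the lug under 10 N. The TCP height there was 0.0515 m, against 0.0516 m when I first gripped the pin home in block A.
- **Last pictures:** the pin is upright with its collar flat on the lug, and the arm is well away. The objects in view looked untouched, but I took no final top view to check the brush, scraper, jar and bowl. I measured neither the final distance to mark B nor the turntable's speed.

**What disagreed:**
- **Fingertips:** in the pictures they stood about 30 mm higher relative to the reported TCP than described. My first grasp closed just above the pin without touching it, and I lowered the gripper about 30 mm and gripped again.
- **Pin position:** the three cameras differed by up to about 5 mm on where the pin stood. The small forces during gripping and insertion showed the position I used was good.

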